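# Load the orbital shaker

### The arm

A 6-joint arm with a two-finger parallel gripper is mounted at the origin on a cart in front of the work surface, level with it; the furniture and walls round the work are solid. World frame = base frame: x ahead of the robot, y to its left, z up, the work surface at z = 0. Lengths are in m, angles in rad, forces in N, time in s.
With the tool pointing down it reaches from about 0.375 to 0.825 m from the base axis. Payload 5.5 kg.
Tool frame: the origin (TCP) lies between the finger pads; the fingertips stand 19 mm ahead of it and the grasp point (between the pads) is the TCP (env.nose_length is the z of the fingertips in the tool frame, in m); z points along the fingers, x is the direction in which the jaws open and shut, and the axes are right-handed (so a half turn about z gives the same grasp; the last joint's range is limited). The gripper opens to 85 mm and grips with 20 to 120 N. Pads are 22 mm wide; open, the fingers measure 114 mm over their backs; the gripper's body (76 mm by 85 mm) begins 54 mm behind the grasp point. The pads swing forward as they close: fully open they stand 13 mm farther back than shut.
Start: joints at [0, 0.314, -0.047, 1.21, 0, 1.571], TCP at [0.6, -0, 0.25] pointing down, gripper open.
Joint ranges: [-2.67, 2.67], [-0.69, 1.73], [-1.03, 1.25], [-2.08, 2.16], [-1.42, 1.45], [-3.14, 3.14]. Speed limits (rad/s): [2.39, 2.39, 3.01, 3.14, 3.14, 3.14].

### API

Orientations are given as a rotation vector (axis times angle).
In Python, from cell import env, imaging gives the robot as it stands.
- The arm moves only by the shell command python3 -m creep 'ROWS' [FORCE]. ROWS is JSON, a list of rows, each an object with "claw": the gripper command: -1 is fully open, 1 is shut, values between are in proportion; "xyz": the shift along the tool's x, y, z each as a share of 300 mm, from -1 to 1, a list of three; "dr": the turn, a rotation vector about the tool's x, y, z each as a share of pi rad, from -1 to 1, a list of three. In form: [{"claw": claw, "xyz": [tx, ty, tz], "dr": [wx, wy, wz]}, ...]. A call has 1 to 12 rows; each row shifts and turns the pose as measured when the row begins, along the tool's axes as they then stand; what a row does not reach is not made up. A row lasts 1/12 s, in which the tool goes at most 41.7 mm and 7.16 degrees, less where a joint would pass 70% of its speed; a pose out of reach is approached as far as the arm can. A call with a number of a shift or a turn outside -1 to 1 is refused whole. A call with a gripper value outside its range is refused whole. The fingers move at their own pace and stop on an object; FORCE is the grip in N (left out, the last holds). Time passes only in rows, so rows that do not move let the fingers close. It gives the time, the measured TCP pose, the force and the opening at its end, in the units of the state.
- env.read_state(): the state, without advancing time (a new reading comes with each control period).
- imaging.snapshot(name): name is "scene" or "side" or "wrist"; returns a dict with "image" (420x560x3 uint8, red, green, blue), "fx", "fy", "cx", "cy" (pixels), "origin" and "attitude" of the camera in the world. Camera axes: x right, y up, looking along -z (the intrinsics and any distortion apply to the point x, -y, -z); pixel columns grow to the right and rows downward; lengths in m; the calibration is good to about 2 mm. A picture is of the moment at which its call begins. There is no depth.
- env.finish_job(): hands the job in, once; it reports no verdict.
The state is a dict: "t": time; "joint_pos": joint angles; "dq": joint speeds; "tau": joint torques, N m; "eef_pos": TCP position; "tcp_rot": TCP orientation; "contact_force": force on the tool from outside, world axes, zero at the start; "wrist_torque": the same for the moment, N m; "gripper_width": finger opening in m.
Only numpy, scipy, OpenCV 4.12 (cv2) and the standard library are available. Lean on these libraries where they do the work, as an engineer would, in place of code of your own. Each camera call takes 0.05 s, during which the arm holds its last target. There are 200 camera calls.

### The job

Load the orbital shaker: stand the capped flask, the small beaker, the vial and the covered dish each in the one holder on its deck that is made for that vessel, upright and fully down on the holder's base, so that nothing can wander or rattle when the shaker runs. Keep every vessel upright on the way, set it down without dropping it, and leave the bench timer and the saline bottle where they are.

Things in the scene. Friction and masses are not known exactly. Their poses are not given: they have to be found in the camera images.
- shake_flask_center (a point): The capped flask: clear conical flask, flat base 64 mm across, narrowing above 9 mm to a 28 mm neck at 70 mm, with a white ribbed screw cap 34 mm across from 84 mm to the top at 106 mm; about 90 g. The point is on its axis, 53 mm above its underside; z is its upward axis. Grip it by the cap, whose middle is 42 mm above this point. It belongs in the flask clamp.
- beaker_center (a point): The small beaker: clear, open, straight-sided, 44 mm across and 58 mm tall, about 50 g. The point is on its axis, 29 mm above its underside; z is its upward axis. It belongs in the beaker clamp.
- vial_center (a point): The vial: brown, 22 mm across and 48 mm tall, with a black screw cap 18 mm across on its top 10 mm; about 22 g. The point is on its axis, 24 mm above its underside; z is its upward axis. It belongs in the vial block.
- dish_center (a point): The covered dish: flat round clear dish with its lid on (one solid piece), 59 mm across and 15 mm tall, about 20 g. The point is on its axis, 7.5 mm above its underside; z is its upward axis. It belongs in the dish nest.
- flask_clamp_seat (a point): Large steel clamp: round foot 80 mm across, four upright fingers 20 mm wide on its x and y axes, 76 mm apart inside, flared to 86 mm at 30 mm above the deck. Point: middle of the foot's top, where the flask stands, 2 mm above the deck; z up. All four holders are bolted 124 mm apart in a 2 x 2 square, in any order, on the shaker's deck (white box, grey deck 250 x 250 mm, 85 mm above the bench).
- beaker_clamp_seat (a point): Small steel clamp, like the flask clamp: round foot 59 mm across, four upright fingers 15 mm wide on its x and y axes, 55 mm apart inside, flared to 63 mm at 19 mm above the deck. Point: middle of the foot's top, where the beaker stands, 2 mm above the deck; z up.
- vial_block_seat (a point): White plastic block on the deck, 54 x 54 mm and 16 mm high, with one upright round hole 30 mm across and 14 mm deep, its mouth bevelled to 38 mm. Point: middle of the hole's floor, where the vial stands, 2 mm above the deck; z up.
- dish_nest_seat (a point): Flat steel plate on the deck, 72 x 72 x 2 mm, with four black pegs 6.4 mm thick, 9 mm high, tapered tops, at 26.9 mm in x and in y from its centre; the dish lies on the plate between them. Point: middle of the plate's top; z up. Its x and y axes run through the 47 mm gaps between the pegs: fingers closing along x or y pass between them.
- bench_timer: Bystander: white timer lying flat, 62 x 66 x 18 mm, to the left of the vessels. Origin at the centre of its underside.
- saline_bottle: Bystander: clear bottle, 68 mm across, with a syringe upright in its stopper, 260 mm tall, between the shaker and the keyboard. Origin at the centre of its underside.
Mind the look-alikes: they are no part of the job. What is meant by the part that bears beaker_center is not blue, purple or red, and is the smaller of those in its own colour.

How it is judged:
At the end, for the whole second after the job is handed in: Each vessel stands in its own holder: its axis within 10 mm of the holder's centre, its underside within 5 mm of the seat's height, tilted less than 0.15 rad (about 9 degrees), at rest and released (horizontal distance between shake_flask_center and flask_clamp_seat below 0.01 m and z of shake_flask_center in the frame of flask_clamp_seat between 0.048 and 0.058 m and angle between each of shake_flask_center, beaker_center, vial_center, dish_center's own z axis and vertical below 0.15 rad and linear speed of each of shake_flask, beaker, vial, dish below 0.02 m/s and contact force between the fingers and shake_flask below 0.05 N and horizontal distance between beaker_center and beaker_clamp_seat below 0.01 m and z of beaker_center in the frame of beaker_clamp_seat between 0.024 and 0.034 m and contact force between the fingers and beaker below 0.05 N and horizontal distance between vial_center and vial_block_seat below 0.01 m and z of vial_center in the frame of vial_block_seat between 0.019 and 0.029 m and contact force between the fingers and vial below 0.05 N and horizontal distance between dish_center and dish_nest_seat below 0.01 m and z of dish_center in the frame of dish_nest_seat between 0.0025 and 0.0125 m and contact force between the fingers and dish below 0.05 N); the robot touches nothing.
It fails at once if the bench timer is pushed more than 20 mm (distance of bench_timer from where it was at the start of the episode above 0.02 m).
It fails at once if the saline bottle is pushed more than 20 mm or tipped (distance of saline_bottle from where it was at the start of the episode above 0.02 m or angle between saline_bottle's own z axis and vertical above 0.35 rad).
It fails at once if a vessel is tipped by more than 0.7 rad (40 degrees) (angle between any of shake_flask_center, beaker_center, vial_center, dish_center's own z axis and vertical above 0.7 rad).
It fails at once if a vessel is dropped or flung (unheld and faster than 0.8 m/s) ((linear speed of shake_flask above 0.8 m/s and contact force between the fingers and shake_flask below 0.05 N) or (linear speed of beaker above 0.8 m/s and contact force between the fingers and beaker below 0.05 N) or (linear speed of vial above 0.8 m/s and contact force between the fingers and vial below 0.05 N) or (linear speed of dish above 0.8 m/s and contact force between the fingers and dish below 0.05 N)).
It also fails if it takes over 118 s, if anything falls off the work surface, if the arm or the gripper's body presses on something with over 40 N, if the wrist force passes 120 N, or if a joint passes its speed limit or range.

## Working session

There is one attempt and no reset: what is moved stays moved. The work goes in short steps, Python scripts to look and compute and a shell command to move; the robot and the scene stay as the last step left them, time stands still between calls to the robot, and variables do not carry over. Pictures are saved under pics/ and viewed, about 12 in all and at most 16, crops included, and the job is handed in when it is done.

```bash
ls; mkdir -p pics; cat > h.py <<'E'
import numpy as np, cv2
from scipy.spatial.transform import Rotation as R
from cell import env, imaging
def snap(n,f=None):
    s=imaging.snapshot(n)
    if f: cv2.imwrite('pics/'+f, s['image'][:,:,::-1])
    return s
def att(s):
    a=np.array(s['attitude'],float)
    return a if a.shape==(3,3) else R.from_rotvec(a).as_matrix() if a.size==3 else R.from_quat(a).as_matrix()
def ray(s,u,v):
    d=att(s)@np.array([(u-s['cx'])/s['fx'],-(v-s['cy'])/s['fy'],-1]); return np.array(s['origin']),d
def onz(s,u,v,z):
    o,d=ray(s,u,v); return o+d*(z-o[2])/d[2]
def proj(s,p):
    c=att(s).T@(np.array(p)-s['origin']); return s['cx']-s['fx']*c[0]/c[2], s['cy']+s['fy']*c[1]/c[2]
E
python3 - <<'E'
from h import *
for n in ('scene','side','wrist'):
    s=snap(n,n+'0.png'); print(n,{k:np.round(v,4).tolist() if not np.isscalar(v) else v for k,v in s.items() if k!='image'})
print(env.read_state(), env.nose_length)
E
```

```text
pics
scene {'fx': 500.2582459070409, 'fy': 500.2582459070409, 'cx': 273.6027148476985, 'cy': 208.0053390024241, 'origin': [-0.3428, -0.6118, 1.1209], 'attitude': [0.8001, -0.375, -0.8419]}
side {'fx': 427.5097295710884, 'fy': 427.5097295710884, 'cx': 272.5285745635675, 'cy': 210.67153905091362, 'origin': [-0.0504, 1.0061, 0.7614], 'attitude': [0.4323, -1.2394, -2.2544]}
wrist {'fx': 326.8972524610113, 'fy': 326.8972524610113, 'cx': 278.2545715825148, 'cy': 200.18006804914174, 'origin': [0.6002, 0.0651, 0.3726], 'attitude': [-0.2617, 0.001, 0.0002]}
{'t': 0.15, 'joint_pos': array([-1.00518627e-05,  3.14108032e-01, -4.78394311e-02,  1.21017011e+00,
       -4.90119710e-06,  1.57081700e+00]), 'dq': array([-2.93422146e-04, -2.10756090e-03,  5.57591315e-03,  2.43183293e-04,
        2.46072860e-04, -8.30403197e-05]), 'tau': array([-1.47968080e-04, -5.40045226e+01,  3.40059292e+01,  1.33731824e-02,
        2.28346818e-05,  3.50972789e-05]), 'eef_pos': array([ 5.99597182e-01, -7.55575191e-06,  2.49610311e-01]), 'tcp_rot': array([ 3.14158706e+00, -4.82530197e-05, -2.07540346e-03]), 'contact_force': array([-0.78343595,  0.860861  , -0.41631482]), 'wrist_torque': array([ 0.00227013, -0.01852512,  0.01994596]), 'gripper_width': 0.08541487370755525} 0.019
```

View pics/scene0.png

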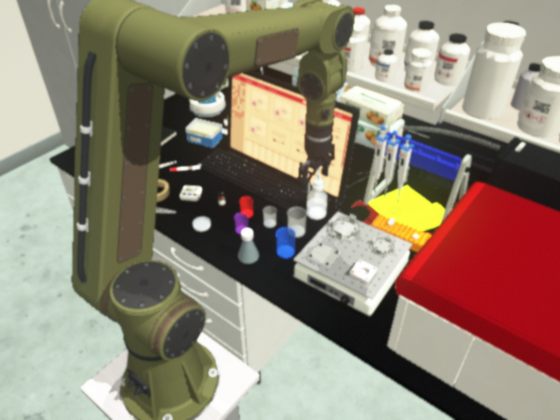

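View pics/side0.png

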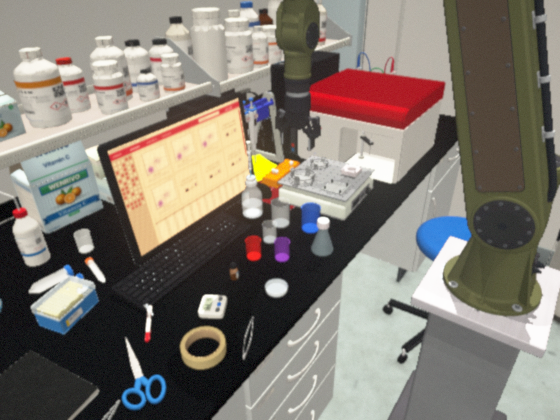

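View pics/wrist0.png

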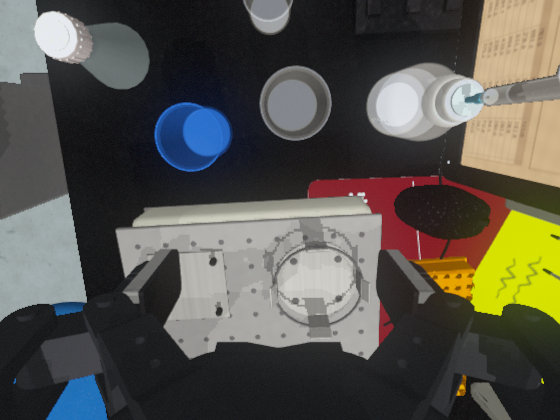

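The scene view shows:
- Capped flask: scene (248,245).
- Clear beakers: (270,216) small and (296,221) large. The coloured look-alikes are red (246,206), purple (241,222) and blue (286,243).
- Vial at (221,198), dish at (202,223), timer at (190,192), saline bottle at (317,200).
- Shaker at (355,258).

The small clear beaker at scene (270,216), side (270,232), is the one I want.

I'll raise the wrist camera over the shaker deck.

```bash
python3 -m creep '[{"claw":-1,"xyz":[0,0.1,-0.07],"dr":[0,0,0]},{"claw":-1,"xyz":[0,0.1,-0.07],"dr":[0,0,0]},{"claw":-1,"xyz":[0,0.1,-0.07],"dr":[0,0,0]},{"claw":-1,"xyz":[0,0.1,-0.07],"dr":[0,0,0]},{"claw":-1,"xyz":[0,0.1,-0.07],"dr":[0,0,0]},{"claw":-1,"xyz":[0,0,0],"dr":[0,0,0]}]'
python3 - <<'E'
from h import *
s=snap('wrist','w1.png');print(s['origin'],env.read_state()['eef_pos'])
np.save('w1.npy',s,allow_pickle=True)
E
```

```text
t: 0.65
eef_pos: [0.5977, -0.1534, 0.3539]
tcp_rot: [-3.141, -0.011, 0.017]
contact_force: [0.7, 1.0, 0.4]
gripper_width: 0.0851
[ 0.59910892 -0.08830733  0.4769959 ] [ 0.59747895 -0.15125088  0.35202868]
```

View pics/w1.png

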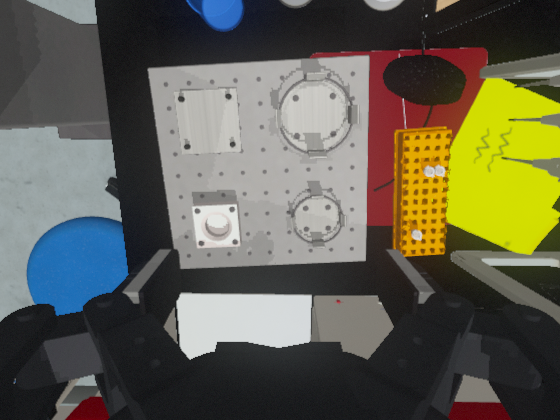

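The deck view shows the dish nest at about (209,121), the flask clamp at (316,114), the vial block at (217,226) and the beaker clamp at (317,217). Next I'll turn those into world points and locate the vessels from the scene and side views.

```bash
python3 - <<'E'
from h import *
s=np.load('w1.npy',allow_pickle=True).item()
f=lambda u,v,z:np.round(onz(s,u,v,z)[:3],4)
for n,(u,v,z) in dict(c1=(150,69,.085),c2=(369,56,.085),c3=(366,261,.085),c4=(180,268,.085),p1=(177,92,.087),p2=(239,87,.087),p3=(242,152,.087),p4=(182,156,.087),
 peg1=(182,98,.096),peg2=(236,95,.096),peg3=(232,145,.096),peg4=(185,149,.096),fl=(316,114,.1),be=(317,217,.095),vb1=(193,206,.101),vb2=(239,205,.101),vb3=(241,247,.101),vb4=(197,249,.101)).items(): print(n,f(u,v,z))
im=cv2.resize(s['image'][40:280,140:380,::-1],None,fx=2.5,fy=2.5,interpolation=cv2.INTER_CUBIC)
cv2.imwrite('pics/w1c.png',im)
a=snap('scene');b=snap('side')
cv2.imwrite('pics/ss.png',np.vstack([cv2.resize(a['image'][170:290,170:370,::-1],None,fx=2.5,fy=2.5,interpolation=cv2.INTER_CUBIC),cv2.resize(b['image'][170:290,180:380,::-1],None,fx=2.5,fy=2.5,interpolation=cv2.INTER_CUBIC)]))
np.save('a.npy',a,allow_pickle=True);np.save('b.npy',b,allow_pickle=True)
E
```

```text
c1 [ 0.4504 -0.0417  0.085 ]
c2 [ 0.6951 -0.0269  0.085 ]
c3 [ 0.7106 -0.274   0.085 ]
c4 [ 0.4668 -0.2869  0.085 ]
p1 [ 0.4796 -0.0663  0.087 ]
p2 [ 0.5504 -0.0604  0.087 ]
p3 [ 0.5522 -0.1337  0.087 ]
p4 [ 0.4803 -0.139   0.087 ]
peg1 [ 0.4875 -0.0731  0.096 ]
peg2 [ 0.548  -0.0695  0.096 ]
peg3 [ 0.5419 -0.1247  0.096 ]
peg4 [ 0.4871 -0.1297  0.096 ]
fl [ 0.6372 -0.0893  0.1   ]
be [ 0.6434 -0.2113  0.095 ]
vb1 [ 0.4937 -0.1971  0.101 ]
vb2 [ 0.5489 -0.1953  0.101 ]
vb3 [ 0.5501 -0.2494  0.101 ]
vb4 [ 0.4953 -0.2527  0.101 ]
```

View pics/w1c.png

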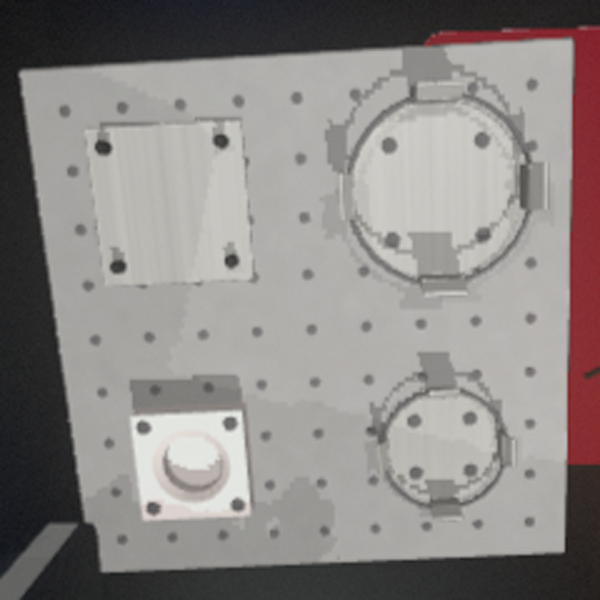

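View pics/ss.png

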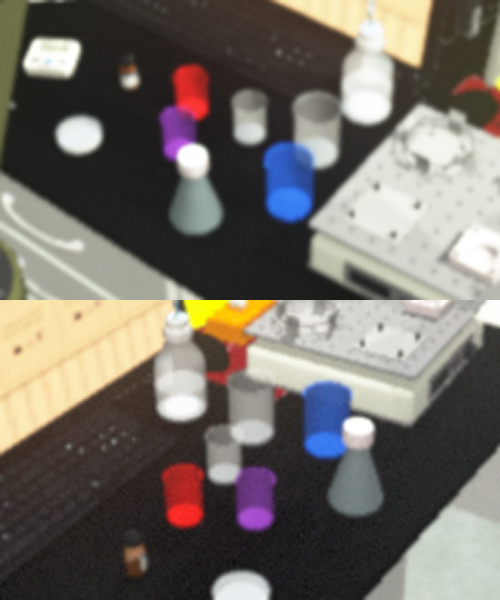

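```bash
python3 - <<'E'
from h import *
a=np.load('a.npy',allow_pickle=True).item();b=np.load('b.npy',allow_pickle=True).item()
A=lambda u,v,z:np.round(onz(a,170+u/2.5,170+v/2.5,z)[:2],3)
B=lambda u,v,z:np.round(onz(b,180+u/2.5,170+(v-300)/2.5,z)[:2],3)
print('dish',A(79,133,.012),B(241,592,.012))
print('flask cap',A(194,155,.106),B(358,425,.106),'base',A(195,215,0),B(356,497,0))
print('beaker rim',A(250,99,.058),B(223,435,.058),'base',A(249,132,0.002),B(224,471,.002))
print('big rim',A(318,104,.07),B(251,380,.07),'base',A(318,152,0),B(251,431,0))
print('vial',A(127,57,.048),B(134,536,.048),'base',A(130,83,0),B(137,568,0))
print('red',A(191,110,0),B(184,516,0),'purple',A(181,150,0),B(255,519,0),'blue',A(290,205,0),B(325,444,0))
print('bottle',A(367,105,0),B(181,406,0),'timer',A(52,58,.018))
E
```

```text
dish [0.443 0.332] [0.444 0.337]
flask cap [0.433 0.118] [0.433 0.125] base [0.434 0.124] [0.435 0.117]
beaker rim [0.593 0.165] [0.59  0.167] base [0.59  0.165] [0.593 0.164]
big rim [0.628 0.082] [0.623 0.061] base [0.618 0.072] [0.618 0.071]
vial [0.566 0.358] [0.564 0.362] base [0.568 0.359] [0.567 0.359]
red [0.577 0.256] [0.581 0.259] purple [0.51  0.214] [0.51  0.218] blue [0.52  0.042] [0.523 0.043]
bottle [0.732 0.075] [0.731 0.073] timer [0.525 0.466]
```

```bash
cat >> h.py <<'E'
def go(x,y,z,yaw=0):
    """remaining shift (tool axes, shares) to world target with tool down & jaw axis at yaw (rad)"""
    s=env.read_state(); Rm=R.from_rotvec(s['tcp_rot'])
    d=Rm.inv().apply(np.array([x,y,z])-s['eef_pos'])/.3
    T=R.from_euler('z',yaw)*R.from_rotvec([np.pi,0,0])
    r=(Rm.inv()*T).as_rotvec()/np.pi
    print('at',s['eef_pos'].round(4),'to',(x,y,z),'xyz',d.round(3),'rows',np.ceil(np.linalg.norm(d)*300/41).astype(int),'dr',r.round(4),'F',s['contact_force'].round(1),'w',round(s['gripper_width'],4),'t',round(s['t'],2))
E
python3 -m creep '[{"claw":-1,"xyz":[-0.061,-0.1,0.037],"dr":[0,0,0]},{"claw":-1,"xyz":[-0.061,-0.1,0.037],"dr":[0,0,0]},{"claw":-1,"xyz":[-0.061,-0.1,0.037],"dr":[0,0,0]},{"claw":-1,"xyz":[-0.061,-0.1,0.037],"dr":[0,0,0]},{"claw":-1,"xyz":[-0.061,-0.1,0.037],"dr":[0,0,0]},{"claw":-1,"xyz":[-0.061,-0.1,0.037],"dr":[0,0,0]},{"claw":-1,"xyz":[-0.061,-0.1,0.037],"dr":[0,0,0]},{"claw":-1,"xyz":[-0.061,-0.1,0.037],"dr":[0,0,0]},{"claw":-1,"xyz":[-0.061,-0.1,0.037],"dr":[0,0,0]},{"claw":-1,"xyz":[0,0,0],"dr":[0,0,0]}]'
python3 - <<'E'
from h import *
go(.434,.121,.2)
s=snap('wrist','w2.png');np.save('w2.npy',s,allow_pickle=True)
for p in [(.434,.121,.106),(.592,.165,.0),(.592,.165,.058)]: print(np.round(proj(s,p)))
E
```

```text
t: 1.63
eef_pos: [0.4067, 0.1392, 0.2344]
tcp_rot: [-3.133, -0.035, 0.059]
contact_force: [0.1, -1.2, -0.6]
gripper_width: 0.0855
at [0.4067 0.1392 0.2344] to (0.434, 0.121, 0.2) xyz [0.094 0.064 0.111] rows 2 dr [-0.0024  0.012   0.0071] F [ 0.1 -1.2 -0.6] w 0.0855 t 1.63
[317. 222.]
[459. 156.]
[491. 164.]
```

View pics/w2.png

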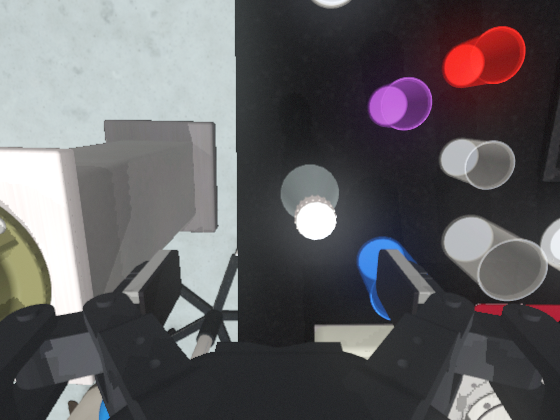

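The cap top is at (316,221) and the small clear beaker at (459,157) to (491,165). Both match the predicted projections, so I'll grasp the flask now.

```bash
python3 -m creep '[{"claw":-1,"xyz":[0.05,0.03,0.05],"dr":[-0.001,0.006,0.0035]},{"claw":-1,"xyz":[0.045,0.034,0.06],"dr":[-0.001,0.006,0.0035]},{"claw":-1,"xyz":[0,0,0],"dr":[0,0,0]}]'
python3 - <<'E'
from h import *
go(.434,.121,.096)
E
```

```text
t: 1.93
eef_pos: [0.4343, 0.1218, 0.1989]
tcp_rot: [3.141, 0.014, 0.003]
contact_force: [-1.0, -0.4, -0.3]
gripper_width: 0.0856
at [0.4343 0.1218 0.1989] to (0.434, 0.121, 0.096) xyz [-0.002  0.002  0.343] rows 3 dr [ 0.0003 -0.0006  0.0028] F [-1.  -0.4 -0.3] w 0.0856 t 1.93
```

```bash
python3 -m creep '[{"claw":-1,"xyz":[0,0,0.1],"dr":[0,0,0]},{"claw":-1,"xyz":[0,0,0.1],"dr":[0,0,0]},{"claw":-1,"xyz":[0,0,0.08],"dr":[0,0,0]},{"claw":-1,"xyz":[0,0,0.06],"dr":[0,0,0]},{"claw":1,"xyz":[0,0,0],"dr":[0,0,0]},{"claw":1,"xyz":[0,0,0],"dr":[0,0,0]},{"claw":1,"xyz":[0,0,0],"dr":[0,0,0]},{"claw":1,"xyz":[0,0,0],"dr":[0,0,0]},{"claw":1,"xyz":[0,0,0],"dr":[0,0,0]},{"claw":1,"xyz":[0,0,0],"dr":[0,0,0]},{"claw":1,"xyz":[0,0,0],"dr":[0,0,0]},{"claw":1,"xyz":[0,0,0],"dr":[0,0,0]}]' 40
python3 - <<'E'
from h import *
go(.434,.121,.25)
E
```

```text
t: 2.93
eef_pos: [0.4364, 0.1233, 0.0996]
tcp_rot: [-3.139, -0.015, -0.008]
contact_force: [-0.3, -1.0, -0.4]
gripper_width: 0.0316
at [0.4364 0.1233 0.0996] to (0.434, 0.121, 0.25) xyz [-0.005  0.006 -0.501] rows 4 dr [-0.0007 -0.0016  0.003 ] F [-0.3 -1.  -0.4] w 0.0316 t 2.93
```

```bash
python3 -m creep '[{"claw":1,"xyz":[0,0,-0.04],"dr":[0,0,0]},{"claw":1,"xyz":[0,0,-0.08],"dr":[0,0,0]},{"claw":1,"xyz":[0,0,-0.1],"dr":[0,0,0]},{"claw":1,"xyz":[0,0,-0.1],"dr":[0,0,0]},{"claw":1,"xyz":[0,0,-0.1],"dr":[0,0,0]},{"claw":1,"xyz":[0,0,-0.08],"dr":[0,0,0]},{"claw":1,"xyz":[0,0,-0.04],"dr":[0,0,0]},{"claw":1,"xyz":[0,0,0],"dr":[0,0,0]}]'
python3 - <<'E'
from h import *
go(.638,-.091,.26)
E
```

```text
t: 3.6
eef_pos: [0.4337, 0.1224, 0.2697]
tcp_rot: [-3.14, -0.015, -0.006]
contact_force: [0.4, 0.4, 0.1]
gripper_width: 0.0319
at [0.4337 0.1224 0.2697] to (0.638, -0.091, 0.26) xyz [0.674 0.718 0.034] rows 8 dr [-0.0005 -0.0012  0.003 ] F [0.4 0.4 0.1] w 0.0319 t 3.6
```

```bash
python3 -m creep '[{"claw":1,"xyz":[0.03,0.032,0],"dr":[0,0,0]},{"claw":1,"xyz":[0.06,0.064,0],"dr":[0,0,0]},{"claw":1,"xyz":[0.075,0.08,0],"dr":[0,0,0]},{"claw":1,"xyz":[0.075,0.08,0],"dr":[0,0,0]},{"claw":1,"xyz":[0.075,0.08,0],"dr":[0,0,0]},{"claw":1,"xyz":[0.075,0.08,0],"dr":[0,0,0]},{"claw":1,"xyz":[0.075,0.08,0],"dr":[0,0,0]},{"claw":1,"xyz":[0.075,0.08,0],"dr":[0,0,0]},{"claw":1,"xyz":[0.07,0.075,0],"dr":[0,0,0]},{"claw":1,"xyz":[0.05,0.053,0],"dr":[0,0,0]},{"claw":1,"xyz":[0.02,0.02,0],"dr":[0,0,0]},{"claw":1,"xyz":[0,0,0],"dr":[0,0,0]}]'
python3 - <<'E'
from h import *
go(.638,-.091,.26)
s=snap('wrist','w3.png');np.save('w3.npy',s,allow_pickle=True)
snap('scene','s3.png')
print(proj(s,(.638,-.091,.087)))
E
```

```text
t: 4.6
eef_pos: [0.6457, -0.1022, 0.2575]
tcp_rot: [-3.136, -0.021, 0.007]
contact_force: [0.2, -0.3, -2.2]
gripper_width: 0.0318
at [ 0.6457 -0.1022  0.2575] to (0.638, -0.091, 0.26) xyz [-0.025 -0.038 -0.008] rows 1 dr [-0.0016  0.0014  0.0043] F [ 0.2 -0.3 -2.2] w 0.0318 t 4.6
(np.float64(270.04666948298194), np.float64(174.82876670732497))
```

View pics/w3.png

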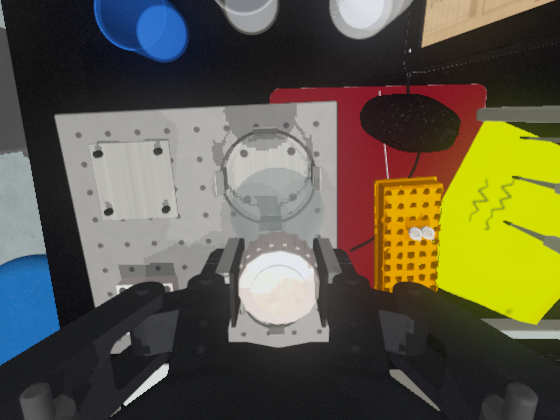

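The clamp foot centre shows at about (269,175), matching the predicted (270,175). I'll correct laterally and descend.

```bash
python3 -m creep '[{"claw":1,"xyz":[-0.025,-0.038,0],"dr":[-0.0016,0.0014,0.004]},{"claw":1,"xyz":[0,0,0],"dr":[0,0,0]}]'
python3 - <<'E'
from h import *
go(.638,-.091,.19)
E
```

```text
t: 4.87
eef_pos: [0.6346, -0.0872, 0.2572]
tcp_rot: [-3.14, -0.004, 0.004]
contact_force: [-0.0, -0.1, -0.7]
gripper_width: 0.0321
at [ 0.6346 -0.0872  0.2572] to (0.638, -0.091, 0.19) xyz [0.012 0.013 0.224] rows 2 dr [-0.0006  0.0009  0.0009] F [-0.  -0.1 -0.7] w 0.0321 t 4.87
```

```bash
python3 -m creep '[{"claw":1,"xyz":[0.008,0.01,0.05],"dr":[0,0,0]},{"claw":1,"xyz":[0,0,0.05],"dr":[0,0,0]},{"claw":1,"xyz":[0,0,0.05],"dr":[0,0,0]},{"claw":1,"xyz":[0,0,0.05],"dr":[0,0,0]},{"claw":1,"xyz":[0,0,0],"dr":[0,0,0]}]'
python3 - <<'E'
from h import *
go(.638,-.091,.187)
E
```

```text
t: 5.28
eef_pos: [0.6342, -0.084, 0.1991]
tcp_rot: [-3.14, -0.019, -0.002]
contact_force: [-0.0, -0.5, -1.1]
gripper_width: 0.0319
at [ 0.6342 -0.084   0.1991] to (0.638, -0.091, 0.187) xyz [0.012 0.023 0.04 ] rows 1 dr [-0.0006 -0.0004  0.0039] F [-0.  -0.5 -1.1] w 0.0319 t 5.28
```

```bash
python3 -m creep '[{"claw":1,"xyz":[0.012,0.02,0],"dr":[0,0,0]},{"claw":1,"xyz":[0,0,0],"dr":[0,0,0]},{"claw":1,"xyz":[0,0,0.02],"dr":[0,0,0]},{"claw":1,"xyz":[0,0,0.015],"dr":[0,0,0]},{"claw":1,"xyz":[0,0,0],"dr":[0,0,0]}]'
python3 - <<'E'
from h import *
go(.638,-.091,.187)
E
```

```text
t: 5.7
eef_pos: [0.6386, -0.0887, 0.1919]
tcp_rot: [-3.14, -0.025, -0.008]
contact_force: [0.1, -0.0, -0.8]
gripper_width: 0.0317
at [ 0.6386 -0.0887  0.1919] to (0.638, -0.091, 0.187) xyz [-0.002  0.008  0.016] rows 1 dr [-0.0005 -0.0017  0.005 ] F [ 0.1 -0.  -0.8] w 0.0317 t 5.7
```

```bash
python3 -m creep '[{"claw":1,"xyz":[0,0.006,0.01],"dr":[0,0,0]},{"claw":1,"xyz":[0,0,0.01],"dr":[0,0,0]},{"claw":1,"xyz":[0,0,0.01],"dr":[0,0,0]},{"claw":1,"xyz":[0,0,0],"dr":[0,0,0]}]'
python3 - <<'E'
from h import *
go(.638,-.091,.187)
E
```

```text
t: 6.03
eef_pos: [0.6396, -0.091, 0.1834]
tcp_rot: [-3.14, -0.024, -0.012]
contact_force: [-0.8, -0.2, -0.7]
gripper_width: 0.0319
at [ 0.6396 -0.091   0.1834] to (0.638, -0.091, 0.187) xyz [-0.005 -0.    -0.012] rows 1 dr [-0.0004 -0.0024  0.0049] F [-0.8 -0.2 -0.7] w 0.0319 t 6.03
```

```bash
python3 -m creep '[{"claw":1,"xyz":[0,0,0.007],"dr":[0,0,0]},{"claw":1,"xyz":[0,0,0.007],"dr":[0,0,0]},{"claw":1,"xyz":[0,0,0],"dr":[0,0,0]}]'
python3 - <<'E'
from h import *
go(.638,-.091,.187)
E
```

```text
t: 6.28
eef_pos: [0.6398, -0.0912, 0.1841]
tcp_rot: [-3.141, -0.024, -0.017]
contact_force: [0.1, -0.3, -1.0]
gripper_width: 0.0315
at [ 0.6398 -0.0912  0.1841] to (0.638, -0.091, 0.187) xyz [-0.006 -0.001 -0.01 ] rows 1 dr [-0.0002 -0.0035  0.0048] F [ 0.1 -0.3 -1. ] w 0.0315 t 6.28
```

```bash
python3 -m creep '[{"claw":1,"xyz":[0,0,0.015],"dr":[0,0,0]},{"claw":1,"xyz":[0,0,0.015],"dr":[0,0,0]}]'
python3 - <<'E'
from h import *
go(.638,-.091,.187)
s=snap('side'); cv2.imwrite('pics/d4.png',cv2.resize(s['image'][140:230,260:380,::-1],None,fx=5,fy=5,interpolation=cv2.INTER_CUBIC))
E
```

```text
t: 6.45
eef_pos: [0.641, -0.0915, 0.1831]
tcp_rot: [3.141, 0.023, 0.027]
contact_force: [-16.9, 2.8, 40.1]
gripper_width: 0.032
at [ 0.641  -0.0915  0.1831] to (0.638, -0.091, 0.187) xyz [-0.01  -0.002 -0.013] rows 1 dr [ 0.0002 -0.0056  0.0048] F [-16.9   2.8  40.1] w 0.032 t 6.45
```

View pics/d4.png

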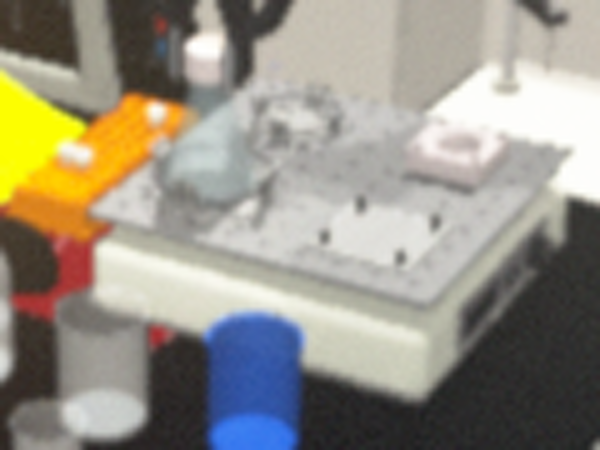

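The flask is seated: the reaction force rises, and the side view shows it upright inside the clamp. I'll release and lift off.

```bash
python3 -m creep '[{"claw":1,"xyz":[-0.004,0,-0.004],"dr":[0,0,0]},{"claw":-1,"xyz":[0,0,0],"dr":[0,0,0]},{"claw":-1,"xyz":[0,0,0],"dr":[0,0,0]},{"claw":-1,"xyz":[0,0,0],"dr":[0,0,0]},{"claw":-1,"xyz":[0,0,0],"dr":[0,0,0]},{"claw":-1,"xyz":[0,0,0],"dr":[0,0,0]},{"claw":-1,"xyz":[0,0,-0.05],"dr":[0,0,0]},{"claw":-1,"xyz":[0,0,-0.1],"dr":[0,0,0]},{"claw":-1,"xyz":[0,0,-0.1],"dr":[0,0,0]},{"claw":-1,"xyz":[0,0,-0.1],"dr":[0,0,0]},{"claw":-1,"xyz":[0,0,0],"dr":[0,0,0]}]'
python3 - <<'E'
from h import *
go(.592,.165,.25)
E
```

```text
t: 7.42
eef_pos: [0.6354, -0.0911, 0.2866]
tcp_rot: [-3.14, -0.024, -0.011]
contact_force: [1.1, -0.4, 0.3]
gripper_width: 0.0854
at [ 0.6354 -0.0911  0.2866] to (0.592, 0.165, 0.25) xyz [-0.133 -0.856  0.122] rows 7 dr [-0.0004 -0.0023  0.0048] F [ 1.1 -0.4  0.3] w 0.0854 t 7.42
```

```bash
python3 -m creep '[{"claw":-1,"xyz":[-0.09,0,0],"dr":[0,0,0.002]},{"claw":-1,"xyz":[-0.06,-0.06,0],"dr":[0,0,0.002]},{"claw":-1,"xyz":[0,-0.12,0],"dr":[0,-0.002,0]},{"claw":-1,"xyz":[0,-0.12,0],"dr":[0,0,0]},{"claw":-1,"xyz":[0,-0.12,0],"dr":[0,0,0]},{"claw":-1,"xyz":[0,-0.12,0],"dr":[0,0,0]},{"claw":-1,"xyz":[0,-0.12,0.02],"dr":[0,0,0]},{"claw":-1,"xyz":[0,-0.1,0.05],"dr":[0,0,0]},{"claw":-1,"xyz":[0,-0.05,0.05],"dr":[0,0,0]},{"claw":-1,"xyz":[0,0,0],"dr":[0,0,0]}]'
python3 - <<'E'
from h import *
go(.592,.165,.2)
E
```

```text
t: 8.25
eef_pos: [0.5915, 0.1592, 0.2458]
tcp_rot: [-3.141, 0.007, -0.005]
contact_force: [-0.2, -1.0, -0.4]
gripper_width: 0.0856
at [0.5915 0.1592 0.2458] to (0.592, 0.165, 0.2) xyz [ 0.001 -0.019  0.153] rows 2 dr [-0.0001 -0.0011 -0.0015] F [-0.2 -1.  -0.4] w 0.0856 t 8.25
```

```bash
python3 -m creep '[{"claw":-1,"xyz":[0,-0.019,0.1],"dr":[0,0,0]},{"claw":-1,"xyz":[0,0,0.12],"dr":[0,0,0]},{"claw":-1,"xyz":[0,0,0.12],"dr":[0,0,0]},{"claw":-1,"xyz":[0,0,0.1],"dr":[0,0,0]},{"claw":-1,"xyz":[0,0,0],"dr":[0,0,0]}]' 30
python3 - <<'E'
from h import *
go(.592,.165,.044)
s=snap('wrist','w5.png');np.save('w5.npy',s,allow_pickle=True);print(proj(s,(.592,.165,.058)),proj(s,(.592,.165,.0)))
E
```

```text
t: 8.67
eef_pos: [0.5943, 0.1658, 0.1107]
tcp_rot: [-3.141, 0.003, -0.013]
contact_force: [-1.9, 0.1, 0.0]
gripper_width: 0.0854
at [0.5943 0.1658 0.1107] to (0.592, 0.165, 0.044) xyz [-0.01   0.003  0.222] rows 2 dr [-0.0001 -0.0027 -0.0005] F [-1.9  0.1  0. ] w 0.0854 t 8.67
(np.float64(272.3557332999262), np.float64(232.03689316071632)) (np.float64(273.007603934162), np.float64(204.5192396256543))
```

View pics/w5.png

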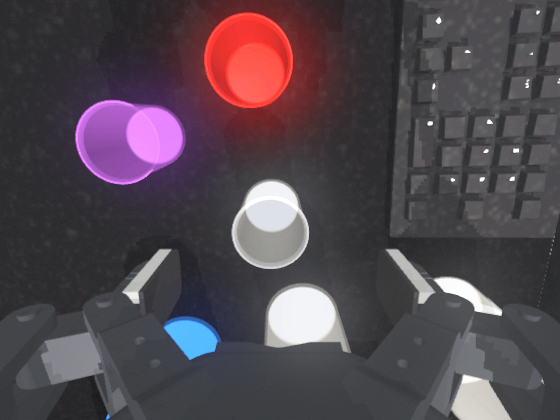

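The small clear beaker is centred at rim (270,231), against a prediction of (272,232), with its larger twin below it at (302,315). I'll go down and close.

```bash
python3 -m creep '[{"claw":-1,"xyz":[-0.01,0,0.08],"dr":[0,0,0]},{"claw":-1,"xyz":[0,0,0.08],"dr":[0,0,0]},{"claw":-1,"xyz":[0,0,0.062],"dr":[0,0,0]},{"claw":1,"xyz":[0,0,0],"dr":[0,0,0]},{"claw":1,"xyz":[0,0,0],"dr":[0,0,0]},{"claw":1,"xyz":[0,0,0],"dr":[0,0,0]},{"claw":1,"xyz":[0,0,0],"dr":[0,0,0]},{"claw":1,"xyz":[0,0,0],"dr":[0,0,0]},{"claw":1,"xyz":[0,0,0],"dr":[0,0,0]},{"claw":1,"xyz":[0,0,0],"dr":[0,0,0]}]' 30
python3 - <<'E'
from h import *
go(.592,.165,.25)
E
```

```text
t: 9.55
eef_pos: [0.6067, 0.1659, 0.0653]
tcp_rot: [-3.135, 0.009, -0.053]
contact_force: [-0.2, -0.7, -0.7]
gripper_width: 0.0451
at [0.6067 0.1659 0.0653] to (0.592, 0.165, 0.25) xyz [-0.028 -0.001 -0.617] rows 5 dr [-0.002  -0.0108 -0.0019] F [-0.2 -0.7 -0.7] w 0.0451 t 9.55
```

The grip is too high (TCP z 0.065) and the tool has tilted slightly. I'll reopen, correct and regrip lower.

```bash
python3 -m creep '[{"claw":-1,"xyz":[0,0,0],"dr":[0,0,0]},{"claw":-1,"xyz":[0,0,0],"dr":[0,0,0]},{"claw":-1,"xyz":[0,0,0],"dr":[0,0,0]},{"claw":-1,"xyz":[0,0,0],"dr":[0,0,0]},{"claw":-1,"xyz":[-0.02,0,0],"dr":[-0.002,-0.01,-0.002]},{"claw":-1,"xyz":[0,0,0],"dr":[0,0,0]}]' 30
python3 - <<'E'
from h import *
go(.592,.165,.044)
s=snap('wrist','w6.png');np.save('w6.npy',s,allow_pickle=True);print(proj(s,(.592,.165,.058)),proj(s,(.592,.165,.0)))
E
```

```text
t: 10.05
eef_pos: [0.6011, 0.1662, 0.0665]
tcp_rot: [-3.141, -0.001, -0.006]
contact_force: [0.4, 0.3, -0.3]
gripper_width: 0.0853
at [0.6011 0.1662 0.0665] to (0.592, 0.165, 0.044) xyz [-0.03   0.004  0.075] rows 1 dr [-0.0001 -0.0011  0.0002] F [ 0.4  0.3 -0.3] w 0.0853 t 10.05
(np.float64(256.32844236207444), np.float64(268.28233008708105)) (np.float64(262.07532316083626), np.float64(224.77192109413443))
```

View pics/w6.png

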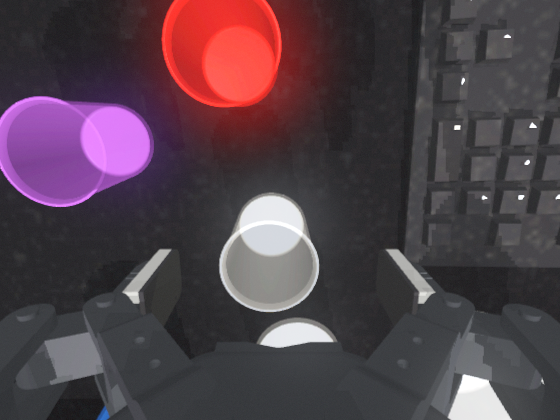

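```bash
python3 -m creep '[{"claw":-1,"xyz":[-0.013,0.004,0.04],"dr":[0,0,0]},{"claw":-1,"xyz":[0,0,0.03],"dr":[0,0,0]},{"claw":-1,"xyz":[0,0,0],"dr":[0,0,0]}]' 30
python3 - <<'E'
from h import *
go(.597,.165,.044)
E
```

```text
t: 10.35
eef_pos: [0.5991, 0.1653, 0.0451]
tcp_rot: [-3.14, -0.0, -0.014]
contact_force: [-0.8, -0.0, -0.3]
gripper_width: 0.0854
at [0.5991 0.1653 0.0451] to (0.597, 0.165, 0.044) xyz [-0.007  0.001  0.004] rows 1 dr [-0.0004 -0.0029  0.0001] F [-0.8 -0.  -0.3] w 0.0854 t 10.35
```

```bash
python3 -m creep '[{"claw":1,"xyz":[-0.007,0,0.004],"dr":[0,-0.003,0]},{"claw":1,"xyz":[0,0,0],"dr":[0,0,0]},{"claw":1,"xyz":[0,0,0],"dr":[0,0,0]},{"claw":1,"xyz":[0,0,0],"dr":[0,0,0]},{"claw":1,"xyz":[0,0,0],"dr":[0,0,0]},{"claw":1,"xyz":[0,0,0],"dr":[0,0,0]}]' 30
python3 - <<'E'
from h import *
go(.597,.165,.25)
E
```

```text
t: 10.85
eef_pos: [0.5975, 0.1654, 0.0443]
tcp_rot: [-3.14, 0.0, 0.001]
contact_force: [-0.3, 0.3, -0.7]
gripper_width: 0.0428
at [0.5975 0.1654 0.0443] to (0.597, 0.165, 0.25) xyz [-0.002  0.    -0.686] rows 6 dr [-0.0005  0.0001 -0.    ] F [-0.3  0.3 -0.7] w 0.0428 t 10.85
```

```bash
python3 -m creep '[{"claw":1,"xyz":[0,0,-0.04],"dr":[0,0,0]},{"claw":1,"xyz":[0,0,-0.09],"dr":[0,0,0]},{"claw":1,"xyz":[0,0,-0.1],"dr":[0,0,0]},{"claw":1,"xyz":[0,0,-0.1],"dr":[0,0,0]},{"claw":1,"xyz":[0,0,-0.1],"dr":[0,0,0]},{"claw":1,"xyz":[-0.03,0,-0.1],"dr":[0,0,0]},{"claw":1,"xyz":[-0.05,-0,-0.08],"dr":[0,0,0]},{"claw":1,"xyz":[-0.06,0.02,-0.02],"dr":[0,0,0]},{"claw":1,"xyz":[-0.03,0.05,0],"dr":[0,0,0]},{"claw":1,"xyz":[0,0.08,0],"dr":[0,0,0]},{"claw":1,"xyz":[0,0.09,0],"dr":[0,0,0]},{"claw":1,"xyz":[0,0.09,0],"dr":[0,0,0]}]'
python3 - <<'E'
from h import *
go(.54,-.215,.25)
E
```

```text
t: 11.85
eef_pos: [0.5442, 0.0681, 0.255]
tcp_rot: [-3.136, -0.013, -0.014]
contact_force: [1.6, 0.1, -1.0]
gripper_width: 0.0431
at [0.5442 0.0681 0.255 ] to (0.54, -0.215, 0.25) xyz [-0.022  0.944  0.011] rows 7 dr [-0.0018 -0.0028  0.0027] F [ 1.6  0.1 -1. ] w 0.0431 t 11.85
```

```bash
python3 -m creep '[{"claw":1,"xyz":[0,0.08,0],"dr":[0,-0.002,0.002]},{"claw":1,"xyz":[0,0.1,0],"dr":[0,0,0]},{"claw":1,"xyz":[0,0.1,0],"dr":[0,0,0]},{"claw":1,"xyz":[0,0.1,0],"dr":[0,0,0]},{"claw":1,"xyz":[0,0.1,0],"dr":[0,0,0]},{"claw":1,"xyz":[0,0.1,0],"dr":[0,0,0]},{"claw":1,"xyz":[0,0.1,0],"dr":[0,0,0]},{"claw":1,"xyz":[0.03,0.1,0],"dr":[0,0,0]},{"claw":1,"xyz":[0.08,0.07,0],"dr":[0,0,0]},{"claw":1,"xyz":[0.09,0.04,0],"dr":[0,0,0]},{"claw":1,"xyz":[0.07,0,0],"dr":[0,0,0]},{"claw":1,"xyz":[0,0,0],"dr":[0,0,0]}]'
python3 - <<'E'
from h import *
go(.6465,-.215,.16)
s=snap('wrist','w7.png');np.save('w7.npy',s,allow_pickle=True);print(proj(s,(.646,-.215,.087)))
E
```

```text
t: 12.85
eef_pos: [0.6244, -0.2182, 0.2708]
tcp_rot: [-3.14, 0.007, -0.026]
contact_force: [-1.0, 1.1, -0.6]
gripper_width: 0.0431
at [ 0.6244 -0.2182  0.2708] to (0.6465, -0.215, 0.16) xyz [ 0.067 -0.01   0.371] rows 3 dr [-0.0004 -0.0054 -0.0015] F [-1.   1.1 -0.6] w 0.0431 t 12.85
(np.float64(296.825535214552), np.float64(179.77544711460473))
```

View pics/w7.png

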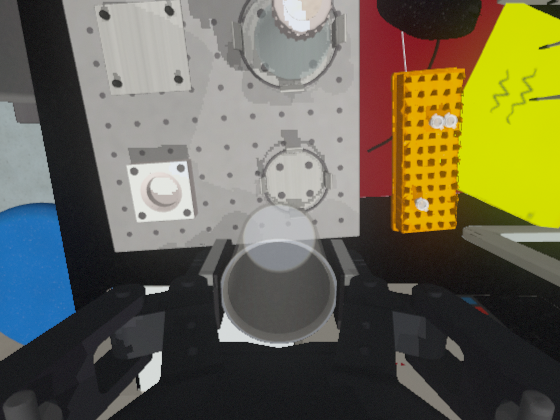

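The beaker clamp foot is at (294,179), against a prediction of (297,180), so I'll use x = 0.645.

```bash
python3 -m creep '[{"claw":1,"xyz":[0.035,-0.005,0.04],"dr":[0,-0.003,-0.001]},{"claw":1,"xyz":[0.027,-0.005,0.08],"dr":[0,-0.002,0]},{"claw":1,"xyz":[0,0,0.08],"dr":[0,0,0]},{"claw":1,"xyz":[0,0,0.08],"dr":[0,0,0]},{"claw":1,"xyz":[0,0,0.04],"dr":[0,0,0]},{"claw":1,"xyz":[0,0,0],"dr":[0,0,0]}]'
python3 - <<'E'
from h import *
go(.645,-.215,.131)
E
```

```text
t: 13.4
eef_pos: [0.6401, -0.2138, 0.1788]
tcp_rot: [3.14, -0.0, 0.005]
contact_force: [-0.9, 0.5, -0.3]
gripper_width: 0.043
at [ 0.6401 -0.2138  0.1788] to (0.645, -0.215, 0.131) xyz [0.016 0.004 0.159] rows 2 dr [ 0.0004 -0.0011 -0.    ] F [-0.9  0.5 -0.3] w 0.043 t 13.4
```

```bash
python3 -m creep '[{"claw":1,"xyz":[0.016,0.004,0.04],"dr":[0,0,0]},{"claw":1,"xyz":[0,0,0.05],"dr":[0,0,0]},{"claw":1,"xyz":[0,0,0],"dr":[0,0,0]}]'
python3 - <<'E'
from h import *
go(.645,-.215,.131)
E
```

```text
t: 13.65
eef_pos: [0.6448, -0.2144, 0.1536]
tcp_rot: [3.14, 0.001, 0.008]
contact_force: [-0.6, 0.6, -1.6]
gripper_width: 0.0432
at [ 0.6448 -0.2144  0.1536] to (0.645, -0.215, 0.131) xyz [0.    0.002 0.075] rows 1 dr [ 0.0006 -0.0017  0.0002] F [-0.6  0.6 -1.6] w 0.0432 t 13.65
```

```bash
python3 -m creep '[{"claw":1,"xyz":[0,0,0.03],"dr":[0,0,0]},{"claw":1,"xyz":[0,0,0.03],"dr":[0,0,0]},{"claw":1,"xyz":[0,0,0],"dr":[0,0,0]}]'
python3 - <<'E'
from h import *
go(.645,-.215,.131)
E
python3 -m creep '[{"claw":1,"xyz":[0,0,0.012],"dr":[0,0,0]},{"claw":1,"xyz":[0,0,0],"dr":[0,0,0]}]'
```

```text
t: 13.9
eef_pos: [0.6462, -0.2146, 0.1372]
tcp_rot: [3.138, 0.002, 0.014]
contact_force: [0.2, 0.2, -2.1]
gripper_width: 0.0426
at [ 0.6462 -0.2146  0.1372] to (0.645, -0.215, 0.131) xyz [-0.004  0.001  0.021] rows 1 dr [ 0.001  -0.0028  0.0003] F [ 0.2  0.2 -2.1] w 0.0426 t 13.9
t: 14.07
eef_pos: [0.6465, -0.2148, 0.1338]
tcp_rot: [3.138, 0.002, 0.015]
contact_force: [0.1, 0.7, -0.5]
gripper_width: 0.0427
```

```bash
python3 -m creep '[{"claw":1,"xyz":[-0.004,0,0.012],"dr":[0,-0.002,0]},{"claw":1,"xyz":[0,0,0],"dr":[0,0,0]}]'; python3 -m creep '[{"claw":1,"xyz":[0,0,0.012],"dr":[0,0,0]}]';python3 -m creep '[{"claw":1,"xyz":[0,0,0.01],"dr":[0,0,0]}]'
```

```text
t: 14.23
eef_pos: [0.6462, -0.2152, 0.1313]
tcp_rot: [3.137, 0.001, 0.008]
contact_force: [1.2, -0.4, -1.2]
gripper_width: 0.043
t: 14.32
eef_pos: [0.6475, -0.2158, 0.1301]
tcp_rot: [3.136, 0.001, 0.013]
contact_force: [-11.0, 3.4, 36.2]
gripper_width: 0.0428
t: 14.4
eef_pos: [0.6476, -0.2159, 0.1301]
tcp_rot: [3.135, 0.001, 0.015]
contact_force: [-11.7, 4.3, 25.0]
gripper_width: 0.0426
```

Seated: TCP z stopped at 0.130 with a reaction force. Releasing.

```bash
python3 -m creep '[{"claw":1,"xyz":[-0.003,0,-0.004],"dr":[0,0,0]},{"claw":-1,"xyz":[0,0,0],"dr":[0,0,0]},{"claw":-1,"xyz":[0,0,0],"dr":[0,0,0]},{"claw":-1,"xyz":[0,0,0],"dr":[0,0,0]},{"claw":-1,"xyz":[0,0,0],"dr":[0,0,0]},{"claw":-1,"xyz":[0,0,-0.05],"dr":[0,0,0]},{"claw":-1,"xyz":[0,0,-0.1],"dr":[0,0,0]},{"claw":-1,"xyz":[0,0,-0.12],"dr":[0,0,0]},{"claw":-1,"xyz":[0,0,-0.12],"dr":[0,0,0]},{"claw":-1,"xyz":[-0.1,0,-0.05],"dr":[0,0,0]},{"claw":-1,"xyz":[-0.13,0,0],"dr":[0,0,0]},{"claw":-1,"xyz":[-0.13,0,0],"dr":[0,0,0]}]'
python3 - <<'E'
from h import *
go(.53,.1,.25)
E
```

```text
t: 15.4
eef_pos: [0.5404, -0.2148, 0.2633]
tcp_rot: [3.137, 0.007, 0.011]
contact_force: [-0.8, -0.5, 0.5]
gripper_width: 0.0852
at [ 0.5404 -0.2148  0.2633] to (0.53, 0.1, 0.25) xyz [-0.03  -1.05   0.039] rows 8 dr [ 0.0016 -0.0023  0.0015] F [-0.8 -0.5  0.5] w 0.0852 t 15.4
```

```bash
python3 -m creep '[{"claw":-1,"xyz":[-0.03,-0.1,0],"dr":[0.001,-0.002,0]},{"claw":-1,"xyz":[0,-0.12,0],"dr":[0,0,0]},{"claw":-1,"xyz":[0,-0.12,0],"dr":[0,0,0]},{"claw":-1,"xyz":[0,-0.12,0],"dr":[0,0,0]},{"claw":-1,"xyz":[0,-0.12,0],"dr":[0,0,0]},{"claw":-1,"xyz":[0,-0.12,0],"dr":[0,0,0]},{"claw":-1,"xyz":[0,-0.12,0],"dr":[0,0,0]},{"claw":-1,"xyz":[0,-0.12,0],"dr":[0,0,0]},{"claw":-1,"xyz":[0,-0.12,0],"dr":[0,0,0]},{"claw":-1,"xyz":[0,-0.12,0],"dr":[0,0,0]},{"claw":-1,"xyz":[0,-0.12,0],"dr":[0,0,0]},{"claw":-1,"xyz":[0,-0.12,0],"dr":[0,0,0]}]'
python3 - <<'E'
from h import *
go(.567,.359,.2)
E
```

```text
t: 16.4
eef_pos: [0.5244, 0.2206, 0.2611]
tcp_rot: [3.136, -0.022, 0.001]
contact_force: [0.6, -0.7, 0.7]
gripper_width: 0.0853
at [0.5244 0.2206 0.2611] to (0.567, 0.359, 0.2) xyz [ 0.135 -0.465  0.201] rows 4 dr [ 0.0018 -0.0003 -0.0045] F [ 0.6 -0.7  0.7] w 0.0853 t 16.4
```

```bash
python3 -m creep '[{"claw":-1,"xyz":[0.035,-0.1,0.03],"dr":[0.001,0,-0.002]},{"claw":-1,"xyz":[0.035,-0.1,0.03],"dr":[0.001,0,-0.002]},{"claw":-1,"xyz":[0.03,-0.1,0.04],"dr":[0,0,0]},{"claw":-1,"xyz":[0.03,-0.09,0.05],"dr":[0,0,0]},{"claw":-1,"xyz":[0,-0.06,0.05],"dr":[0,0,0]},{"claw":-1,"xyz":[0,0,0],"dr":[0,0,0]}]'
python3 - <<'E'
from h import *
go(.567,.359,.12)
s=snap('wrist','w8.png');np.save('w8.npy',s,allow_pickle=True);print(proj(s,(.567,.359,.048)),proj(s,(.567,.359,0)),proj(s,(.443,.335,.015)))
im=s['image'].astype(int); hsv=cv2.cvtColor(s['image'],cv2.COLOR_RGB2HSV)
m=((hsv[:,:,0]<20)&(hsv[:,:,1]>100)&(hsv[:,:,2]>40)).astype(np.uint8)
n,l,st,c=cv2.connectedComponentsWithStats(m)
for i in range(1,n):
    if st[i,4]>60: print(st[i],c[i].round(1))
E
```

```text
t: 16.9
eef_pos: [0.564, 0.3711, 0.1971]
tcp_rot: [-3.138, -0.012, -0.004]
contact_force: [-0.4, -1.1, -0.4]
gripper_width: 0.0856
at [0.564  0.3711 0.1971] to (0.567, 0.359, 0.12) xyz [0.009 0.041 0.257] rows 2 dr [-0.0012 -0.0007  0.0025] F [-0.4 -1.1 -0.4] w 0.0856 t 16.9
(np.float64(280.4425500146809), np.float64(205.69663891284742)) (np.float64(279.9966262180526), np.float64(192.7688277044076)) (np.float64(153.3964010544944), np.float64(219.2658521391757))
[268 183  25  23 251] [280.3 191. ]
[510 202  22  67 227] [522.6 233.8]
[ 270  266   51   72 2469] [294.7 302.8]
```

View pics/w8.png

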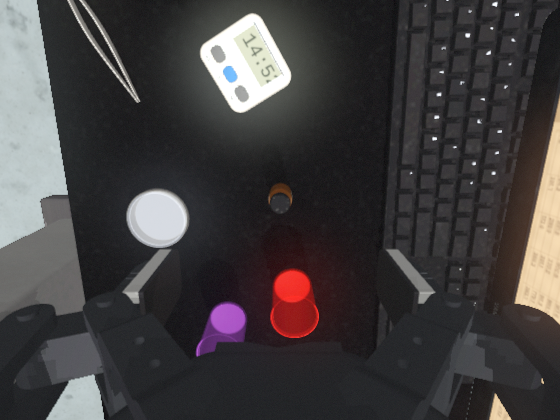

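Vial cap is at (280,203), so y ≈ 0.361. The dish is at (158,218), giving (0.447,0.336). Descending on the vial.

```bash
python3 -m creep '[{"claw":-1,"xyz":[0.008,0.03,0.08],"dr":[-0.001,-0.001,0.002]},{"claw":-1,"xyz":[0,0,0.1],"dr":[0,0,0]},{"claw":-1,"xyz":[0,0,0.08],"dr":[0,0,0]},{"claw":-1,"xyz":[0,0,0],"dr":[0,0,0]}]' 25
python3 - <<'E'
from h import *
go(.567,.361,.038)
E
```

```text
t: 17.28
eef_pos: [0.5689, 0.3594, 0.1214]
tcp_rot: [-3.141, -0.001, -0.007]
contact_force: [-1.7, 0.1, -0.9]
gripper_width: 0.0855
at [0.5689 0.3594 0.1214] to (0.567, 0.361, 0.038) xyz [-0.008 -0.005  0.278] rows 3 dr [-0.0003 -0.0015  0.0001] F [-1.7  0.1 -0.9] w 0.0855 t 17.28
```

```bash
python3 -m creep '[{"claw":-1,"xyz":[-0.008,-0.005,0.06],"dr":[0,0,0]},{"claw":-1,"xyz":[0,0,0.09],"dr":[0,0,0]},{"claw":-1,"xyz":[0,0,0.07],"dr":[0,0,0]},{"claw":-1,"xyz":[0,0,0.05],"dr":[0,0,0]},{"claw":-1,"xyz":[0,0,0],"dr":[0,0,0]}]'
python3 - <<'E'
from h import *
go(.567,.361,.038)
E
```

```text
t: 17.7
eef_pos: [0.5709, 0.358, 0.0467]
tcp_rot: [-3.138, 0.007, -0.017]
contact_force: [-1.2, -0.7, -0.8]
gripper_width: 0.0853
at [0.5709 0.358  0.0467] to (0.567, 0.361, 0.038) xyz [-0.013 -0.01   0.029] rows 1 dr [-0.001  -0.0035 -0.0014] F [-1.2 -0.7 -0.8] w 0.0853 t 17.7
```

```bash
python3 -m creep '[{"claw":-1,"xyz":[-0.013,-0.008,0.03],"dr":[-0.001,-0.003,-0.001]},{"claw":-1,"xyz":[0,0,0],"dr":[0,0,0]},{"claw":1,"xyz":[0,0,0],"dr":[0,0,0]},{"claw":1,"xyz":[0,0,0],"dr":[0,0,0]},{"claw":1,"xyz":[0,0,0],"dr":[0,0,0]},{"claw":1,"xyz":[0,0,0],"dr":[0,0,0]},{"claw":1,"xyz":[0,0,0],"dr":[0,0,0]},{"claw":1,"xyz":[0,0,0],"dr":[0,0,0]},{"claw":1,"xyz":[0,0,0],"dr":[0,0,0]}]' 25
python3 - <<'E'
from h import *
go(.54,.05,.25)
s=snap('wrist','w9.png')
E
```

```text
t: 18.45
eef_pos: [0.5718, 0.362, 0.0473]
tcp_rot: [-3.136, 0.004, -0.016]
contact_force: [-0.3, 0.3, -0.5]
gripper_width: 0.0197
at [0.5718 0.362  0.0473] to (0.54, 0.05, 0.25) xyz [-0.096  1.037 -0.682] rows 10 dr [-0.0017 -0.0033 -0.0008] F [-0.3  0.3 -0.5] w 0.0197 t 18.45
```

The grip is 9 mm high again, so I'll reopen and regrip lower.

```bash
python3 -m creep '[{"claw":-0.2,"xyz":[0,0,0],"dr":[0,0,0]},{"claw":-0.2,"xyz":[0,0,0],"dr":[0,0,0]},{"claw":-0.2,"xyz":[0,0,0],"dr":[-0.001,-0.003,0]},{"claw":-0.2,"xyz":[0,0,0.03],"dr":[0,0,0]},{"claw":-0.2,"xyz":[0,0,0],"dr":[0,0,0]}]'
python3 - <<'E'
from h import *
go(.57,.361,.038)
E
```

```text
t: 18.92
eef_pos: [0.5717, 0.3621, 0.0375]
tcp_rot: [-3.14, 0.004, 0.0]
contact_force: [-0.6, -0.6, -0.4]
gripper_width: 0.0515
at [0.5717 0.3621 0.0375] to (0.57, 0.361, 0.038) xyz [-0.006  0.004 -0.002] rows 1 dr [-0.0006  0.     -0.0007] F [-0.6 -0.6 -0.4] w 0.0515 t 18.92
```

```bash
python3 -m creep '[{"claw":1,"xyz":[0,0,0],"dr":[0,0,0]},{"claw":1,"xyz":[0,0,0],"dr":[0,0,0]},{"claw":1,"xyz":[0,0,0],"dr":[0,0,0]},{"claw":1,"xyz":[0,0,0],"dr":[0,0,0]},{"claw":1,"xyz":[0,0,0],"dr":[0,0,0]},{"claw":1,"xyz":[0,0,0],"dr":[0,0,0]}]' 25
python3 - <<'E'
from h import *
go(.53,.05,.25)
E
```

```text
t: 19.42
eef_pos: [0.5714, 0.362, 0.0365]
tcp_rot: [-3.14, 0.004, 0.002]
contact_force: [0.5, -0.2, 0.6]
gripper_width: 0.0203
at [0.5714 0.362  0.0365] to (0.53, 0.05, 0.25) xyz [-0.136  1.039 -0.713] rows 10 dr [-0.0004  0.0004 -0.0007] F [ 0.5 -0.2  0.6] w 0.0203 t 19.42
```

```bash
python3 -m creep '[{"claw":1,"xyz":[0,0,-0.04],"dr":[0,0,0]},{"claw":1,"xyz":[0,0,-0.09],"dr":[0,0,0]},{"claw":1,"xyz":[0,0,-0.1],"dr":[0,0,0]},{"claw":1,"xyz":[0,0,-0.1],"dr":[0,0,0]},{"claw":1,"xyz":[0,0.02,-0.1],"dr":[0,0,0]},{"claw":1,"xyz":[-0.03,0.05,-0.09],"dr":[0,0,0]},{"claw":1,"xyz":[-0.04,0.08,-0.05],"dr":[0,0,0]},{"claw":1,"xyz":[-0.04,0.1,0],"dr":[0,0,0]},{"claw":1,"xyz":[-0.03,0.1,0],"dr":[0,0,0]},{"claw":1,"xyz":[0,0.11,0],"dr":[0,0,0]},{"claw":1,"xyz":[0,0.11,0],"dr":[0,0,0]},{"claw":1,"xyz":[0,0.11,0],"dr":[0,0,0]}]'
python3 -m creep '[{"claw":1,"xyz":[0,0.11,0],"dr":[0,0,0]},{"claw":1,"xyz":[0,0.11,0],"dr":[0,0,0]},{"claw":1,"xyz":[0,0.11,0],"dr":[0,0,0]},{"claw":1,"xyz":[0,0.11,0],"dr":[0,0,0]},{"claw":1,"xyz":[0,0.11,0],"dr":[0,0,0]},{"claw":1,"xyz":[0,0.11,0],"dr":[0,0,0]},{"claw":1,"xyz":[0,0.11,0],"dr":[0,0,0]},{"claw":1,"xyz":[0,0.11,0],"dr":[0,0,0]},{"claw":1,"xyz":[0,0.08,0],"dr":[0,0,0]},{"claw":1,"xyz":[0,0.05,0],"dr":[0,0,0]},{"claw":1,"xyz":[0,0,0],"dr":[0,0,0]}]'
python3 - <<'E'
from h import *
go(.5225,-.223,.16)
E
```

```text
t: 20.42
eef_pos: [0.5277, 0.1568, 0.2264]
tcp_rot: [-3.136, -0.013, -0.012]
contact_force: [0.3, -0.1, -0.9]
gripper_width: 0.0202
t: 21.33
eef_pos: [0.5279, -0.1673, 0.2389]
tcp_rot: [-3.14, -0.004, -0.037]
contact_force: [-0.7, 0.0, 0.2]
gripper_width: 0.0205
at [ 0.5279 -0.1673  0.2389] to (0.5225, -0.223, 0.16) xyz [-0.025  0.186  0.262] rows 3 dr [-0.0004 -0.0074  0.0009] F [-0.7  0.   0.2] w 0.0205 t 21.33
```

```bash
python3 -m creep '[{"claw":1,"xyz":[-0.01,0.06,0],"dr":[0,-0.004,0]},{"claw":1,"xyz":[-0.01,0.08,0.02],"dr":[0,-0.003,0]},{"claw":1,"xyz":[0,0.04,0.07],"dr":[0,0,0]},{"claw":1,"xyz":[0,0,0.08],"dr":[0,0,0]},{"claw":1,"xyz":[0,0,0.05],"dr":[0,0,0]},{"claw":1,"xyz":[0,0,0],"dr":[0,0,0]}]'
python3 - <<'E'
from h import *
go(.5225,-.223,.14)
s=snap('wrist','w10.png');print(proj(s,(.5225,-.223,.101)))
cv2.imwrite('pics/w10.png',s['image'][:,:,::-1])
E
```

```text
t: 21.83
eef_pos: [0.5239, -0.2225, 0.1777]
tcp_rot: [3.141, 0.003, 0.015]
contact_force: [-0.4, 0.3, -0.0]
gripper_width: 0.0202
at [ 0.5239 -0.2225  0.1777] to (0.5225, -0.223, 0.14) xyz [-0.006  0.002  0.126] rows 1 dr [ 0.0001 -0.003   0.0006] F [-0.4  0.3 -0. ] w 0.0202 t 21.83
(np.float64(273.8977713680082), np.float64(218.4172796226579))
```

View pics/w10.png

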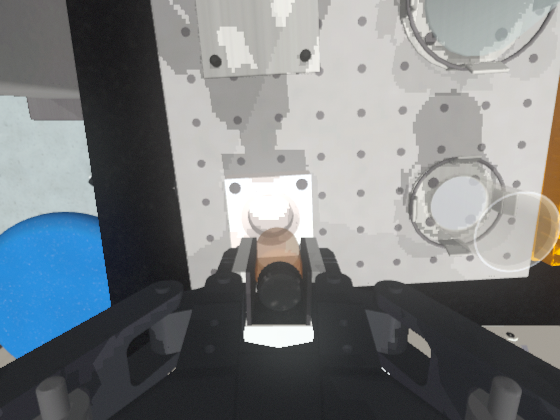

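The block's hole centre is at about (270,219), so x ≈ 0.521. The beaker sits centred in its clamp at (459,203). Lowering the vial.

```bash
python3 -m creep '[{"claw":1,"xyz":[-0.01,0.002,0.05],"dr":[0,-0.003,0]},{"claw":1,"xyz":[0,0,0.05],"dr":[0,0,0]},{"claw":1,"xyz":[0,0,0.03],"dr":[0,0,0]},{"claw":1,"xyz":[0,0,0],"dr":[0,0,0]}]'
python3 - <<'E'
from h import *
go(.521,-.223,.125)
E
```

```text
t: 22.22
eef_pos: [0.5239, -0.2218, 0.1425]
tcp_rot: [3.139, 0.008, 0.009]
contact_force: [0.4, -0.2, -0.2]
gripper_width: 0.0206
at [ 0.5239 -0.2218  0.1425] to (0.521, -0.223, 0.125) xyz [-0.01   0.004  0.058] rows 1 dr [ 0.0008 -0.0018  0.0016] F [ 0.4 -0.2 -0.2] w 0.0206 t 22.22
```

```bash
python3 -m creep '[{"claw":1,"xyz":[-0.012,0.004,0.01],"dr":[0,-0.002,0]},{"claw":1,"xyz":[0,0,0.03],"dr":[0,0,0]},{"claw":1,"xyz":[0,0,0.01],"dr":[0,0,0]}]'
python3 -m creep '[{"claw":1,"xyz":[0,0,0.01],"dr":[0,0,0]},{"claw":1,"xyz":[0,0,0],"dr":[0,0,0]}]'
```

```text
t: 22.47
eef_pos: [0.5212, -0.2229, 0.1286]
tcp_rot: [3.138, 0.01, 0.002]
contact_force: [-0.4, -0.0, -1.0]
gripper_width: 0.0204
t: 22.63
eef_pos: [0.5211, -0.2229, 0.125]
tcp_rot: [3.138, 0.01, 0.001]
contact_force: [-0.2, 0.8, -0.2]
gripper_width: 0.0205
```

```bash
python3 -m creep '[{"claw":1,"xyz":[0,0,0.008],"dr":[0,0,0]}]';python3 -m creep '[{"claw":1,"xyz":[0,0,0.008],"dr":[0,0,0]}]'; python3 -m creep '[{"claw":1,"xyz":[0,0,0.008],"dr":[0,0,0]}]'
```

```text
t: 22.72
eef_pos: [0.5215, -0.2232, 0.123]
tcp_rot: [3.138, 0.01, 0.003]
contact_force: [-3.5, -0.2, 21.8]
gripper_width: 0.0203
t: 22.8
eef_pos: [0.5216, -0.2235, 0.1228]
tcp_rot: [3.137, 0.009, 0.004]
contact_force: [-11.9, 4.0, 35.6]
gripper_width: 0.0204
t: 22.88
eef_pos: [0.5215, -0.2236, 0.1229]
tcp_rot: [3.136, 0.009, 0.005]
contact_force: [-8.7, 4.3, 23.2]
gripper_width: 0.0205
```

```bash
python3 -m creep '[{"claw":1,"xyz":[0,0,-0.004],"dr":[0,0,0]},{"claw":-1,"xyz":[0,0,0],"dr":[0,0,0]},{"claw":-1,"xyz":[0,0,0],"dr":[0,0,0]},{"claw":-1,"xyz":[0,0,0],"dr":[0,0,0]},{"claw":-1,"xyz":[0,0,0],"dr":[0,0,0]},{"claw":-1,"xyz":[0,0,-0.05],"dr":[0,0,0]},{"claw":-1,"xyz":[0,0,-0.1],"dr":[0,0,0]},{"claw":-1,"xyz":[0,0,-0.12],"dr":[0,0,0]},{"claw":-1,"xyz":[0,-0.05,-0.1],"dr":[0,0,0]},{"claw":-1,"xyz":[0,-0.11,0],"dr":[0,0,0]},{"claw":-1,"xyz":[0,-0.12,0],"dr":[0,0,0]},{"claw":-1,"xyz":[0,-0.12,0],"dr":[0,0,0]}]' 25
python3 -m creep '[{"claw":-1,"xyz":[0,-0.12,0],"dr":[0,0,0]},{"claw":-1,"xyz":[0,-0.12,0],"dr":[0,0,0]},{"claw":-1,"xyz":[-0.01,-0.12,0],"dr":[0,0,0]},{"claw":-1,"xyz":[-0.02,-0.12,0],"dr":[0,0,0]},{"claw":-1,"xyz":[-0.02,-0.12,0],"dr":[0,0,0]},{"claw":-1,"xyz":[-0.02,-0.12,0],"dr":[0,0,0]},{"claw":-1,"xyz":[-0.02,-0.12,0],"dr":[0,0,0]},{"claw":-1,"xyz":[-0.02,-0.12,0],"dr":[0,0,0]},{"claw":-1,"xyz":[-0.02,-0.12,0],"dr":[0,0,0]},{"claw":-1,"xyz":[-0.02,-0.12,0],"dr":[0,0,0]},{"claw":-1,"xyz":[-0.02,-0.1,0],"dr":[0,0,0]},{"claw":-1,"xyz":[0,0,0],"dr":[0,0,0]}]'
python3 - <<'E'
from h import *
go(.4475,.3355,.18)
E
```

```text
t: 23.88
eef_pos: [0.521, -0.1055, 0.238]
tcp_rot: [3.135, -0.009, 0.004]
contact_force: [0.5, 0.5, -0.6]
gripper_width: 0.0852
t: 24.88
eef_pos: [0.4682, 0.3087, 0.233]
tcp_rot: [3.137, -0.004, 0.007]
contact_force: [-0.8, 0.5, -0.1]
gripper_width: 0.0858
at [0.4682 0.3087 0.233 ] to (0.4475, 0.3355, 0.18) xyz [-0.07  -0.09   0.176] rows 2 dr [ 0.0013 -0.0013 -0.0009] F [-0.8  0.5 -0.1] w 0.0858 t 24.88
```

```bash
python3 -m creep '[{"claw":-1,"xyz":[-0.035,-0.045,0.06],"dr":[0.001,-0.001,0]},{"claw":-1,"xyz":[-0.03,-0.04,0.08],"dr":[0,0,0]},{"claw":-1,"xyz":[0,0,0.06],"dr":[0,0,0]},{"claw":-1,"xyz":[0,0,0],"dr":[0,0,0]}]'
python3 - <<'E'
from h import *
s=snap('wrist','w11.png')
g=cv2.cvtColor(s['image'],cv2.COLOR_RGB2GRAY)
m=(g>110).astype(np.uint8)
n,l,st,c=cv2.connectedComponentsWithStats(m)
for i in range(1,n):
    if st[i,4]>1500: print(st[i],c[i].round(1))
print(proj(s,(.4475,.3355,.015)))
for i in range(1,n):
    x,y,w,h,a=st[i]
    if a>1500 and abs(w-h)<15: print(onz(s,x+w/2,y+h/2,.012))
go(.4475,.3355,.06)
E
```

```text
t: 25.22
eef_pos: [0.4485, 0.3377, 0.1708]
tcp_rot: [3.141, 0.003, 0.005]
contact_force: [-0.2, -0.5, -0.1]
gripper_width: 0.0857
[    0     0   178   306 48499] [ 81.1 147.7]
[ 336    0  105   71 5227] [388.   27.7]
[ 240  159   67   66 3491] [273.1 191.7]
(np.float64(275.7533296128576), np.float64(191.93057239581185))
[0.44549078 0.33471    0.012     ]
at [0.4489 0.3378 0.1723] to (0.4475, 0.3355, 0.06) xyz [-0.006  0.008  0.374] rows 3 dr [-0.0001 -0.0012  0.0005] F [0.2 0.2 0.6] w 0.0856 t 25.27
```

```bash
python3 -m creep '[{"claw":-1,"xyz":[-0.011,0.01,0.09],"dr":[0,0,0]},{"claw":-1,"xyz":[0,0,0.1],"dr":[0,0,0]},{"claw":-1,"xyz":[0,0,0.1],"dr":[0,0,0]},{"claw":-1,"xyz":[0,0,0.08],"dr":[0,0,0]},{"claw":-1,"xyz":[0,0,0],"dr":[0,0,0]}]'
python3 - <<'E'
from h import *
go(.4455,.3347,.0205)
E
```

```text
t: 25.68
eef_pos: [0.4528, 0.3354, 0.0654]
tcp_rot: [-3.135, 0.003, -0.021]
contact_force: [-0.7, -0.2, -0.5]
gripper_width: 0.0853
at [0.4528 0.3354 0.0654] to (0.4455, 0.3347, 0.0205) xyz [-0.026  0.003  0.149] rows 2 dr [-0.002  -0.0043 -0.0007] F [-0.7 -0.2 -0.5] w 0.0853 t 25.68
```

```bash
python3 -m creep '[{"claw":-1,"xyz":[-0.026,0.002,0.02],"dr":[-0.002,-0.004,0]},{"claw":-1,"xyz":[0,0,0.05],"dr":[0,0,0]},{"claw":-1,"xyz":[0,0,0.05],"dr":[0,0,0]},{"claw":-1,"xyz":[0,0,0.02],"dr":[0,0,0]},{"claw":-1,"xyz":[0,0,0],"dr":[0,0,0]}]'
python3 - <<'E'
from h import *
go(.4455,.3347,.0205)
E
```

```text
t: 26.1
eef_pos: [0.4491, 0.3359, 0.0298]
tcp_rot: [-3.138, 0.009, -0.008]
contact_force: [-1.0, -0.4, 0.0]
gripper_width: 0.0856
at [0.4491 0.3359 0.0298] to (0.4455, 0.3347, 0.0205) xyz [-0.012  0.004  0.031] rows 1 dr [-0.0011 -0.0015 -0.0018] F [-1.  -0.4  0. ] w 0.0856 t 26.1
```

```bash
python3 -m creep '[{"claw":-1,"xyz":[-0.012,0.004,0.025],"dr":[-0.001,-0.0015,-0.002]},{"claw":-1,"xyz":[0,0,0.01],"dr":[0,0,0]},{"claw":-1,"xyz":[0,0,0],"dr":[0,0,0]}]'
python3 - <<'E'
from h import *
go(.4455,.3347,.0205)
E
```

```text
t: 26.35
eef_pos: [0.4473, 0.336, 0.0222]
tcp_rot: [-3.139, -0.001, -0.005]
contact_force: [-0.4, -0.1, 1.5]
gripper_width: 0.0854
at [0.4473 0.336  0.0222] to (0.4455, 0.3347, 0.0205) xyz [-0.006  0.004  0.006] rows 1 dr [-0.0009 -0.001   0.0002] F [-0.4 -0.1  1.5] w 0.0854 t 26.35
```

```bash
python3 -m creep '[{"claw":1,"xyz":[-0.006,0.004,0.004],"dr":[0,0,0]},{"claw":1,"xyz":[0,0,0],"dr":[0,0,0]},{"claw":1,"xyz":[0,0,0],"dr":[0,0,0]},{"claw":1,"xyz":[0,0,0],"dr":[0,0,0]},{"claw":1,"xyz":[0,0,0],"dr":[0,0,0]},{"claw":1,"xyz":[0,0,0],"dr":[0,0,0]}]' 25
python3 - <<'E'
from h import *
go(.4455,.3347,.25)
E
```

```text
t: 26.85
eef_pos: [0.4463, 0.3356, 0.0232]
tcp_rot: [-3.137, -0.001, -0.008]
contact_force: [-0.4, -0.1, -0.4]
gripper_width: 0.058
at [0.4463 0.3356 0.0232] to (0.4455, 0.3347, 0.25) xyz [ 0.002 -0.    -0.756] rows 6 dr [-0.0014 -0.0017  0.0003] F [-0.4 -0.1 -0.4] w 0.058 t 26.85
```

```bash
python3 -m creep '[{"claw":1,"xyz":[0,0,-0.04],"dr":[0,0,0]},{"claw":1,"xyz":[0,0,-0.08],"dr":[0,0,0]},{"claw":1,"xyz":[0,0,-0.1],"dr":[0,0,0]},{"claw":1,"xyz":[0,0,-0.1],"dr":[0,0,0]},{"claw":1,"xyz":[0,0,-0.1],"dr":[0,0,0]},{"claw":1,"xyz":[0.01,0.03,-0.1],"dr":[0,0,0]},{"claw":1,"xyz":[0.01,0.06,-0.07],"dr":[0,0,0]},{"claw":1,"xyz":[0.02,0.08,-0.03],"dr":[0,0,0]},{"claw":1,"xyz":[0.02,0.1,0],"dr":[0,0,0]},{"claw":1,"xyz":[0.02,0.1,0],"dr":[0,0,0]},{"claw":1,"xyz":[0.02,0.1,0],"dr":[0,0,0]},{"claw":1,"xyz":[0.02,0.1,0],"dr":[0,0,0]}]'
python3 -m creep '[{"claw":1,"xyz":[0.02,0.1,0],"dr":[0,0,0]},{"claw":1,"xyz":[0.02,0.1,0],"dr":[0,0,0]},{"claw":1,"xyz":[0.02,0.1,0],"dr":[0,0,0]},{"claw":1,"xyz":[0.02,0.1,0],"dr":[0,0,0]},{"claw":1,"xyz":[0.01,0.1,0],"dr":[0,0,0]},{"claw":1,"xyz":[0.01,0.1,0],"dr":[0,0,0]},{"claw":1,"xyz":[0,0.07,0],"dr":[0,0,0]},{"claw":1,"xyz":[0,0.04,0],"dr":[0,0,0]},{"claw":1,"xyz":[0,0,0],"dr":[0,0,0]}]'
python3 - <<'E'
from h import *
go(.5155,-.0995,.15)
E
```

```text
t: 27.85
eef_pos: [0.482, 0.1626, 0.218]
tcp_rot: [-3.137, -0.019, -0.01]
contact_force: [1.0, -0.1, -0.1]
gripper_width: 0.0575
t: 28.6
eef_pos: [0.5155, -0.0664, 0.2178]
tcp_rot: [-3.139, -0.01, -0.015]
contact_force: [0.0, -0.2, -0.1]
gripper_width: 0.0578
at [ 0.5155 -0.0664  0.2178] to (0.5155, -0.0995, 0.15) xyz [-0.003  0.111  0.226] rows 2 dr [-0.0009 -0.003   0.002 ] F [ 0.  -0.2 -0.1] w 0.0578 t 28.6
```

```bash
python3 -m creep '[{"claw":1,"xyz":[0,0.05,0],"dr":[0,-0.002,0.002]},{"claw":1,"xyz":[0,0.05,0.04],"dr":[0,0,0]},{"claw":1,"xyz":[0,0.01,0.06],"dr":[0,0,0]},{"claw":1,"xyz":[0,0,0.06],"dr":[0,0,0]},{"claw":1,"xyz":[0,0,0.03],"dr":[0,0,0]},{"claw":1,"xyz":[0,0,0],"dr":[0,0,0]}]'
python3 - <<'E'
from h import *
s=np.load('w7.npy',allow_pickle=True).item()
yaw=.061;Rz=np.array([[np.cos(yaw),-np.sin(yaw)],[np.sin(yaw),np.cos(yaw)]])
for (u,v),o in {(104,14):(-.0269,.0269),(117,82):(-.0269,-.0269),(178,79):(.0269,-.0269)}.items(): print(onz(s,u,v,.096)[:2]-Rz@np.array(o))
go(.5155,-.099,.112)
E
```

```text
t: 29.1
eef_pos: [0.5168, -0.0993, 0.1598]
tcp_rot: [-3.137, 0.002, -0.009]
contact_force: [-0.9, 0.2, 0.0]
gripper_width: 0.058
[ 0.51566472 -0.1000195 ]
[ 0.51604105 -0.0984686 ]
[ 0.51435486 -0.09949791]
at [ 0.5168 -0.0993  0.1598] to (0.5155, -0.099, 0.112) xyz [-0.005 -0.     0.159] rows 2 dr [-0.0014 -0.0018 -0.0005] F [-0.9  0.2  0. ] w 0.058 t 29.1
```

```bash
python3 -m creep '[{"claw":1,"xyz":[-0.005,0,0.04],"dr":[-0.001,-0.002,0]},{"claw":1,"xyz":[0,0,0.05],"dr":[0,0,0]},{"claw":1,"xyz":[0,0,0.03],"dr":[0,0,0]},{"claw":1,"xyz":[0,0,0],"dr":[0,0,0]}]'
python3 - <<'E'
from h import *
go(.5155,-.099,.112)
E
```

```text
t: 29.43
eef_pos: [0.5162, -0.0974, 0.123]
tcp_rot: [-3.141, -0.002, -0.001]
contact_force: [-0.2, -0.5, 0.3]
gripper_width: 0.0578
at [ 0.5162 -0.0974  0.123 ] to (0.5155, -0.099, 0.112) xyz [-0.002  0.006  0.037] rows 1 dr [-0.0003 -0.0002  0.0003] F [-0.2 -0.5  0.3] w 0.0578 t 29.43
```

```bash
python3 -m creep '[{"claw":1,"xyz":[-0.003,0.006,0.01],"dr":[0,0,0]},{"claw":1,"xyz":[0,0,0.015],"dr":[0,0,0]},{"claw":1,"xyz":[0,0,0],"dr":[0,0,0]}]';python3 -m creep '[{"claw":1,"xyz":[0,0,0.01],"dr":[0,0,0]}]';python3 -m creep '[{"claw":1,"xyz":[0,0,0.008],"dr":[0,0,0]}]'
```

```text
t: 29.68
eef_pos: [0.5157, -0.0987, 0.1157]
tcp_rot: [-3.141, -0.004, -0.002]
contact_force: [-0.2, -0.5, 0.1]
gripper_width: 0.0578
t: 29.77
eef_pos: [0.5164, -0.0988, 0.1134]
tcp_rot: [-3.141, -0.003, -0.004]
contact_force: [-0.3, -0.3, 0.7]
gripper_width: 0.0578
t: 29.85
eef_pos: [0.5166, -0.0989, 0.1111]
tcp_rot: [-3.141, -0.003, -0.005]
contact_force: [0.7, -0.2, 1.0]
gripper_width: 0.0577
```

```bash
python3 -m creep '[{"claw":1,"xyz":[0,0,0.007],"dr":[0,0,0]}]';python3 -m creep '[{"claw":1,"xyz":[0,0,0.007],"dr":[0,0,0]}]'
```

```text
t: 29.93
eef_pos: [0.517, -0.099, 0.1093]
tcp_rot: [-3.141, -0.003, -0.006]
contact_force: [-6.4, 1.9, 25.2]
gripper_width: 0.0581
t: 30.02
eef_pos: [0.517, -0.099, 0.1091]
tcp_rot: [-3.142, -0.003, -0.007]
contact_force: [-13.8, 3.3, 37.3]
gripper_width: 0.0577
```

Seated. Releasing, then backing off for a check view.

```bash
python3 -m creep '[{"claw":1,"xyz":[0,0,-0.004],"dr":[0,0,0]},{"claw":-1,"xyz":[0,0,0],"dr":[0,0,0]},{"claw":-1,"xyz":[0,0,0],"dr":[0,0,0]},{"claw":-1,"xyz":[0,0,0],"dr":[0,0,0]},{"claw":-1,"xyz":[0,0,0],"dr":[0,0,0]},{"claw":-1,"xyz":[0,0,-0.05],"dr":[0,0,0]},{"claw":-1,"xyz":[0,0,-0.1],"dr":[0,0,0]},{"claw":-1,"xyz":[0,0,-0.12],"dr":[0,0,0]},{"claw":-1,"xyz":[0,0.05,-0.12],"dr":[0,0,0]},{"claw":-1,"xyz":[0,0.08,-0.1],"dr":[0,0,0]},{"claw":-1,"xyz":[0.08,0.08,-0.08],"dr":[0,0,0]},{"claw":-1,"xyz":[0.05,0.1,-0.05],"dr":[0,0,0]}]'
python3 -m creep '[{"claw":-1,"xyz":[0,0.08,-0.08],"dr":[0,0,0]},{"claw":-1,"xyz":[0,0.08,-0.08],"dr":[0,0,0]},{"claw":-1,"xyz":[0,0,0],"dr":[0,0,0]},{"claw":-1,"xyz":[0,0,0],"dr":[0,0,0]}]'
python3 - <<'E'
from h import *
s=snap('wrist'); b=snap('side'); np.save('wf.npy',s,allow_pickle=True)
w=cv2.resize(s['image'][0:300,100:450,::-1],None,fx=1.2,fy=1.2); sd=cv2.resize(b['image'][120:220,240:380,::-1],(420,300),interpolation=cv2.INTER_CUBIC)
can=np.zeros((600,800,3),np.uint8);can[:360,:420]=w;can[:300,380:800]=sd if False else can[:300,380:800]
can[:360,:420]=w;c=cv2.resize(sd,(380,271));can[:271,420:800]=c
cv2.imwrite('pics/f.png',can[:360])
for n,p in dict(fl=(.6388,-.0917,.087),be=(.6455,-.2155,.087),vi=(.5215,-.223,.087),di=(.5155,-.0995,.087)).items():print(n,((np.array(proj(s,p))-[100,0])*1.2).round(), 'top', ((np.array(proj(s,np.add(p,(0,0,dict(fl=.106,be=.058,vi=.048,di=.015)[n]))))-[100,0])*1.2).round())
print(env.read_state()['eef_pos'],env.read_state()['contact_force'])
E
```

```text
t: 31.02
eef_pos: [0.5498, -0.1889, 0.2982]
tcp_rot: [-3.137, -0.014, 0.013]
contact_force: [1.4, -0.2, -0.6]
gripper_width: 0.0855
t: 31.35
eef_pos: [0.5543, -0.2451, 0.3501]
tcp_rot: [-3.141, -0.008, 0.005]
contact_force: [0.7, -0.0, -1.5]
gripper_width: 0.0856
fl [309.  33.] top [349.  -9.]
be [308. 174.] top [324. 180.]
vi [181. 181.] top [176. 187.]
di [172.  42.] top [170.  38.]
[ 0.55387979 -0.24403939  0.34944189] [-0.02637432  0.4010938   0.71228882]
```

View pics/f.png

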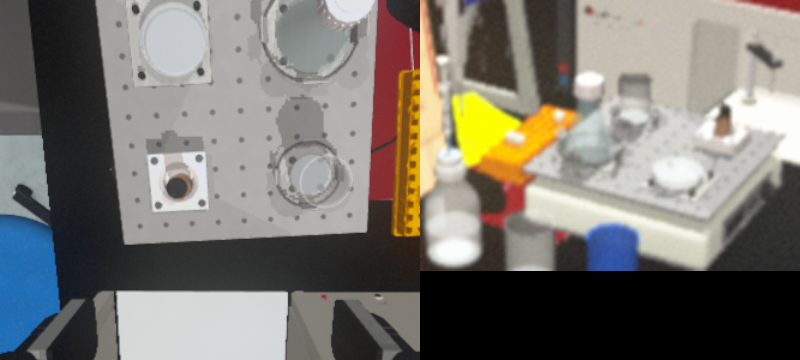

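The last view shows all four vessels upright in their holders:
- Dish at (173,40), between its pegs.
- Flask in its clamp, with its cap at the predicted spot.
- Vial at (178,186), in the hole.
- Beaker base at (311,177), inside its fingers and about 5 mm off the foot centre, within the 10 mm limit.

Handing in.

```bash
python3 -c "
from cell import env
print(env.finish_job())"
```

```text
the job is handed in; nothing more can be done
None
```

I put the flask, the small clear beaker, the vial and the covered dish each in its own holder on the shaker and handed the job in at about t = 31 s. No verdict was reported.

**Seating:** I lowered each vessel until a clear upward reaction of roughly 20–40 N, about at the height expected for its seat, then released it. The flask stopped about 3 mm lower than its grip height had predicted. The 40 N peak was on the held vessel, not on the arm or the gripper's body.

**Last views (wrist and side):**
- All four vessels stood upright inside their holders, and the gripper was open and clear of everything.
- The dish, vial and flask were within a few mm of centre by eye.
- The beaker looked about 5 mm off its clamp's centre, inside the 10 mm limit.

**Regrips:** The first grips on the beaker and the vial were too high, so I reopened and took each again lower. The first beaker grip shifted it about 5 mm on the bench.

**Bystanders:** I never touched the timer or the saline bottle, but I did not re-measure where they stand at the end.

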